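Find the pump cartridge with the tired spring

ROBOT

A 6-joint arm with a two-finger parallel gripper is mounted at the origin on a cart in front of the work surface, level with it; the furniture and walls round the work are solid. World frame = base frame: x ahead of the robot, y to its left, z up, the work surface at z = 0. Lengths are in mm, angles in rad, forces in N, time in s.
With the tool pointing down it reaches from about 375 to 925 mm from the base axis. Payload 5.7 kg.
Tool frame: the origin (TCP) lies on the centre line of the jaws, within the pads' length; the fingertips stand 22 mm ahead of it and the grasp point (between the pads) lies 3 mm ahead of it; z points along the fingers, y is the line along which they close (so a half turn about z gives the same grasp; the last joint's range is limited). The gripper opens to 85 mm and grips with 20 to 120 N. Pads are 22 mm wide; open, the fingers measure 114 mm over their backs; the gripper's body (76 mm by 85 mm) begins 54 mm behind the grasp point. The pads swing forward as they close: fully open they stand 13 mm farther back than shut.
Start: joints at [1.192, 0.359, 1.51, -0, 1.272, -0.115], TCP at [156.445, 579.216, 253.267] pointing down, gripper open.
Joint ranges: [-2.97, 2.97], [-1.01, 2.36], [0.21, 2.38], [-0.96, 4.11], [0.2, 2.71], [-2.98, 2.98]. Speed limits (rad/s): [2.39, 2.39, 3.14, 3.14, 3.14, 3.14].

INTERFACE

Orientations are given as a 3x3 rotation matrix whose columns are the frame's x, y, z axes.
In Python, from cell import readout, get_image, arm gives the robot as it stands.
- The arm moves only by the tool apply_moves, never from a script. Its argument "plan" is one flat list of numbers, 7 for each row, row after row: the shift along the world's x, y, z in m, then the turn, a rotation vector about the world's x, y, z in rad, then the closure in counts, from 0 (fully open) to 255 (shut). In form: [tx, ty, tz, ax, ay, az, grip, tx, ty, tz, ax, ay, az, grip, ...]. A call has 1 to 20 rows; each row is the pose to reach, as a shift and turn from the pose commanded when the call began; what a row does not reach only later rows make up. A row lasts 1/8 s, in which the tool goes at most 62.5 mm and 10.7 degrees, less where a joint would pass 70% of its speed; a pose out of reach is approached as far as the arm can. A call with a gripper value outside its range is refused whole. The fingers move at their own pace and stop on an object; the grip force is fixed at half the most. Time passes only in rows, so rows that repeat a pose let the fingers close. It gives the time, the measured TCP pose, the force, the opening and the grip force at its end, in the units of the state.
- readout.state(): the state, without advancing time (a new reading comes with each control period).
- get_image(name): name is "side" or "top"; returns a dict with "color" (420x560x3 uint8, red, green, blue), "fx", "fy", "cx", "cy" (pixels), "k1" (the pictures are not rectified: a ray, as slopes to the right and down, at radius r is drawn at 1 + k1 r^2 times it, then the intrinsics apply), "R" (3x3) and "t" (3): a world point X has camera coordinates R X + t. Camera axes: x right, y down, z forward; pixel columns grow to the right and rows downward; lengths in mm; the calibration is good to about 2 mm. A picture is of the moment at which its call begins. There is no depth.
- arm.finish_job(): hands the job in; it is judged then, once.
The state is a dict: "time": time; "qpos": joint angles; "qvel": joint speeds; "joint_efforts": joint torques, N m; "ee_pos": TCP position; "ee_rot": TCP orientation; "ft_force": force on the tool from outside, world axes, zero at the start; "moment": the same for the moment, N m; "finger_gap": finger opening in mm; "grip_force": force on a finger pad.
Only numpy, scipy, OpenCV 4.12 (cv2) and the standard library are available. Lean on these libraries where they do the work, as an engineer would, in place of code of your own. Each camera call takes 0.05 s, during which the arm holds its last target. There are 200 camera calls.

TASK

Check the three sauce-pump cartridges standing in the grey rack, one after the other from left to right as you face them: press each blue button down about 6.5 mm from first touch (2 mm either way is fine), never as far as its end stop, and hold it there for half a second to feel how hard it pushes back. One cartridge has a tired spring that pushes back with less than half the force of the others: lift that one out, set it down gently, upright, on the floor of the steel pan and let go. Leave the two good ones seated in the rack and do not disturb the other things on the table.

Things in the scene. Friction and masses are not known exactly. Their poses are not given: they have to be found in the camera images.
- place_left (a point): centre (half-way up) of the barrel of the cartridge standing in the left (+y) socket, 39 mm above the table; the point stays there when it is taken out. x across the row, away from the robot; y along the row; z up. Each cartridge: upright white barrel 40 mm diameter, 70 mm tall, its top 74 mm above the table; loose, about 110 g; grasp across the barrel's upper half.
- place_middle (a point): the same for the middle socket. Each cartridge has on top a blue flat button, 30 mm diameter, on the barrel's axis, its top 12 to 24 mm above the barrel's top; this height differs each time and is not measured, so feel for first touch. It goes straight down on a spring, 11.5 mm to its end stop, and springs back when let go.
- place_right (a point): the same for the right (-y) socket. The three cartridges look alike and stand in any order: two are good and push back with 4 N at first touch, about 11 N at 6.5 mm; one is tired, with about 2 N and 4 N.
- rack_top (a point): centre of the top face of the fixed grey rack, 18 mm above the table. The rack is 66 x 250 x 18 mm (x, y, z of its frame), with three round sockets 42 mm wide and 14 mm deep, 85 mm apart in a row along its y axis; the cartridges stand in them, undersides 4 mm above the table.
- pan_floor (a point): centre of the inner floor (4 mm above the table) of the fixed open steel pan, 130 x 150 x 32 mm outside (x, y, z of its frame), walls 4 mm thick; z up.
- spice_jar_1: spice jar with a red lid, 45 mm diameter, 106 mm tall, standing behind the rack; origin at the centre of its underside; bystander
- mill_1: white salt shaker with a grey top, 44 mm diameter, 90 mm tall, standing behind the rack; origin at the centre of its underside; bystander
- jar_1: tall jar with a green lid, 65 mm diameter, 167 mm tall, standing at the back; origin at the centre of its underside; bystander

How it is judged:
By the outcome, as a careful person would: the job done as asked, in the order asked, and still so for the second after the job is handed in, with the robot touching nothing.
It also fails if it takes over 72 s, if anything falls off the work surface, if the arm or the gripper's body presses on something with over 40 N, if the wrist force passes 120 N, or if a joint passes its speed limit or range.

## Working session

There is one attempt and no reset: what is moved stays moved. The work goes in short steps, Python scripts to look and compute and a tool call to move; the robot and the scene stay as the last step left them, time stands still between calls to the robot, and variables do not carry over. Pictures are saved under pics/ and viewed, at most 10 in all, crops included, and the job is handed in when it is done.

Besides the shell and the picture viewer there is one more tool, called after ">>>" as name(argument=value, ...) on one line, values as JSON. apply_moves: Moves the arm, as the interface text tells. Its arguments: {"type":"object","properties":{"plan":{"type":"array","items":{"type":"number"}}},"required":["plan"]}

```bash
mkdir -p pics; python3 - <<'E'
from cell import readout,get_image
import cv2,numpy as np,pickle
s=readout.state();print({k:np.round(v,3).tolist() for k,v in s.items()})
for n in("top","side"):
    d=get_image(n);pickle.dump(d,open(n+".pkl","wb"))
    cv2.imwrite(f"pics/{n}0.png",d["color"][:,:,::-1])
    print(n,{k:np.round(d[k],3).tolist() for k in d if k!="color"})
E
```

```text
{'time': 0.0, 'qpos': [1.192, 0.36, 1.511, -0.0, 1.272, -0.115], 'qvel': [0.0, 0.001, 0.001, -0.0, 0.001, -0.0], 'joint_efforts': [0.0, -52.763, -27.862, -0.0, 0.013, 0.0], 'ee_pos': [156.222, 578.629, 252.443], 'ee_rot': [[-0.965, 0.261, -0.001], [0.261, 0.965, -0.002], [0.0, -0.002, -1.0]], 'ft_force': [0.204, 0.799, 0.169], 'moment': [0.018, -0.056, 0.041], 'grip_force': 0.0, 'finger_gap': 85.744}
top {'fx': 503.878, 'fy': 503.878, 'cx': 274.746, 'cy': 199.43, 'k1': -0.043, 'R': [[-0.019, -1.0, -0.019], [-0.984, 0.022, -0.178], [0.179, 0.015, -0.984]], 't': [37.207, 613.748, 1020.982]}
side {'fx': 431.537, 'fy': 431.537, 'cx': 279.125, 'cy': 206.448, 'k1': 0.021, 'R': [[-0.997, 0.071, -0.002], [0.061, 0.84, -0.539], [-0.037, -0.538, -0.842]], 't': [605.585, -31.609, 1157.138]}
```

View pics/top0.png

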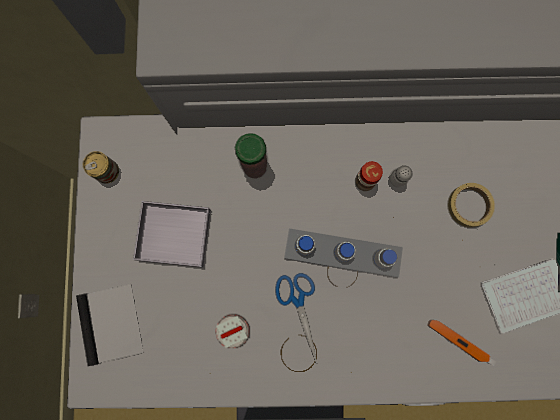

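View pics/side0.png

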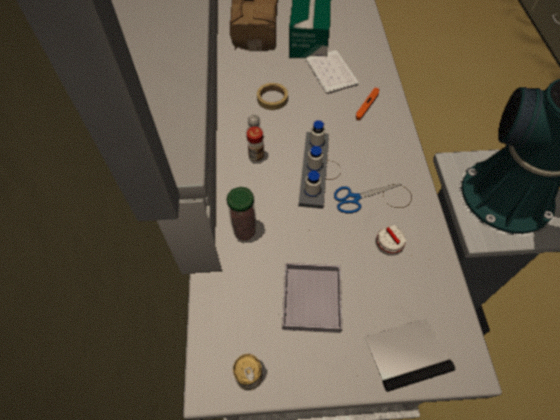

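The top view shows the three blue buttons at about (306,244), (346,251) and (388,258). The rack runs from (288,231) to (401,276), and the pan corners are near (142,202), (210,207), (204,267) and (136,261). The jars stand behind the rack. In the side view the buttons are at (313,177), (315,152) and (318,127), and the pan spans (285,264)–(341,331).

```bash
cat > h.py <<'E'
import numpy as np,cv2,pickle
def dist(d): return np.array([[d["fx"],0,d["cx"]],[0,d["fy"],d["cy"]],[0,0,1.]]),np.array([d["k1"],0,0,0,0.])
def proj(d,X): 
    K,D=dist(d); return cv2.projectPoints(np.float64(X).reshape(-1,1,3),cv2.Rodrigues(np.array(d["R"]))[0],np.float64(d["t"]),K,D)[0].reshape(-1,2)
def ray(d,uv):
    # model: drawn = slope*(1+k1 r^2), matches cv2
    K,D=dist(d); n=cv2.undistortPoints(np.float64(uv).reshape(-1,1,2),K,D).reshape(-1,2)
    R=np.array(d["R"]);return -R.T@np.array(d["t"]),np.c_[n,np.ones(len(n))]@R
def onz(d,uv,z):
    c,r=ray(d,uv); return c+r*((z-c[2])/r[:,2:])
def tri(a,ua,b,ub):
    c1,r1=ray(a,ua);c2,r2=ray(b,ub);o=[]
    for p,q in zip(r1,r2):
        A=np.c_[p,-q];k=np.linalg.lstsq(A,c2-c1,rcond=None)[0];P,Q=c1+k[0]*p,c2+k[1]*q;o.append(np.r_[(P+Q)/2,np.linalg.norm(P-Q)])
    return np.array(o)
def blobs(d,box,lo,hi,amin=20):
    x0,y0,x1,y1=box;m=cv2.inRange(cv2.cvtColor(d["color"],cv2.COLOR_RGB2HSV)[y0:y1,x0:x1],lo,hi)
    n,_,st,ce=cv2.connectedComponentsWithStats(m)
    return [(np.round(ce[i]+[x0,y0],1).tolist(),st[i].tolist()) for i in range(1,n) if st[i][4]>=amin]
E
python3 - <<'E'
from h import *
T,S=[pickle.load(open(n+".pkl","rb")) for n in("top","side")]
np.set_printoptions(suppress=True,precision=1)
bt=blobs(T,(280,225,410,272),(105,120,60),(130,255,255));bs=blobs(S,(298,115,332,190),(105,120,60),(130,255,255))
bt.sort(key=lambda b:b[0][0]);bs.sort(key=lambda b:-b[0][1]);print(bt,bs)
print(tri(T,[b[0] for b in bt],S,[b[0] for b in bs]))
print("rack top",onz(T,[(289,231),(402,247),(400,276),(286,261)],18))
print("pan top",onz(T,[(142,202),(210,207),(205,267),(136,261)],32), onz(S,[(286,264),(341,265),(341,331),(283,329)],32))
print("jars",tri(T,[(371,171),(404,173),(250,147)],S,[(255,134),(254,120),(240,197)]))
print("shelf",tri(T,[(139,77)],S,[(180,270)]), onz(T,[(185,127)],0))
def crop(d,b,k): x0,y0,x1,y1=b;return cv2.resize(d["color"][y0:y1,x0:x1,::-1],None,fx=k,fy=k,interpolation=cv2.INTER_CUBIC)
a=crop(T,(270,220,410,285),5);b=crop(T,(125,190,225,280),3);c=crop(S,(275,255,355,340),3)
im=np.zeros((600,700,3),np.uint8);im[:325]=a;im[325:595,:300]=b;im[325:580,310:550]=c;cv2.imwrite("pics/c1.png",im)
E
```

```text
[([305.7, 242.6], [19, 11, 15, 14, 158]), ([346.7, 249.7], [60, 18, 14, 14, 155]), ([389.0, 256.3], [103, 25, 14, 14, 114])] [([313.4, 175.1], [10, 55, 12, 11, 95]), ([315.6, 150.0], [13, 31, 10, 10, 81]), ([318.1, 124.5], [16, 6, 9, 8, 61])]
[[ 517.9  -37.4   87.5    0.3]
 [ 502.1 -120.7   84.3    0.7]
 [ 486.1 -204.9   89.9    0.1]]
rack top [[ 550.4   -4.7   18. ]
 [ 510.1 -249.2   18. ]
 [ 447.8 -241.1   18. ]
 [ 485.2    3.3   18. ]]
pan top [[619.4 316.9  32. ]
 [605.  166.6  32. ]
 [475.  177.   32. ]
 [490.5 326.5  32. ]] [[603.4 175.3  32. ]
 [475.  187.1  32. ]
 [498.1 340.5  32. ]
 [622.  327.4  32. ]]
jars [[ 660.  -175.5   99.2    3.3]
 [ 660.5 -249.7   74.5    2.2]
 [ 698.8   69.2  167.     0.8]]
shelf [[809.9 270.  245.8  11.9]] [[800.  230.5   0. ]]
```

View pics/c1.png

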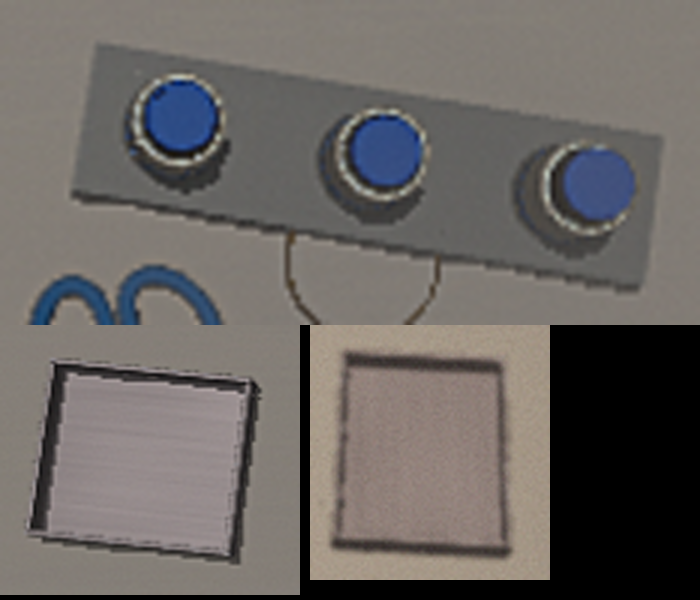

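The crop shows each button sitting centred on its barrel. The rack is turned about 10.8° and the pan about 5°. Triangulating the buttons gives a row pitch of 85 mm, with residuals under 1 mm. I'll move above the left button with the gripper shut.

>>> apply_moves(plan=[0.04, -0.041, 0, 0, 0, -0.115, 255, 0.08, -0.083, 0, 0, 0, -0.23, 255, 0.12, -0.124, 0, 0, 0, -0.345, 255, 0.158, -0.17, 0, 0, 0, -0.46, 255, 0.194, -0.218, 0, 0, 0, -0.575, 255, 0.23, -0.266, 0, 0, 0, -0.69, 255, 0.262, -0.316, 0, 0, 0, -0.805, 255, 0.288, -0.37, 0, 0, 0, -0.92, 255, 0.312, -0.425, 0, 0, 0, -1.035, 255, 0.332, -0.481, 0, 0, 0, -1.15, 255, 0.347, -0.539, 0, 0, 0, -1.265, 255, 0.356, -0.585, 0, 0, 0, -1.38, 255, 0.3615, -0.6166, -0.03, 0, 0, -1.495, 255, 0.3615, -0.6166, -0.07, 0, 0, -1.495, 255, 0.3615, -0.6166, -0.113, 0, 0, -1.495, 255, 0.3615, -0.6166, -0.123, 0, 0, -1.495, 255, 0.3615, -0.6166, -0.123, 0, 0, -1.495, 255, 0.3615, -0.6166, -0.123, 0, 0, -1.495, 255])

```text
time: 2.35
ee_pos: [519.2, -37.5, 131.8]
ee_rot: [[0.187, 0.982, 0.003], [0.982, -0.187, -0.001], [-0.0, 0.003, -1.0]]
ft_force: [0.1, 0.1, 0.5]
finger_gap: 0.1
grip_force: 0.0
```

```bash
python3 - <<'E'
from h import *
from cell import readout,get_image
T,S=get_image("top"),get_image("side")
def crop(d,b,k): x0,y0,x1,y1=b;return cv2.resize(d["color"][y0:y1,x0:x1,::-1],None,fx=k,fy=k,interpolation=cv2.INTER_CUBIC)
im=np.zeros((600,800,3),np.uint8);im[:,:400]=crop(T,(255,160,355,310),4);im[:,400:]=crop(S,(270,80,370,230),4);cv2.imwrite("pics/c2.png",im)
p=readout.state()["ee_pos"];print(p,[proj(d,[p[0],p[1],p[2]-22]) for d in(T,S)])
E
```

```text
[519.18630181 -37.46156888 131.82840286] [array([[306.18487484, 240.8214268 ]]), array([[313.50336308, 169.7027399 ]])]
```

View pics/c2.png

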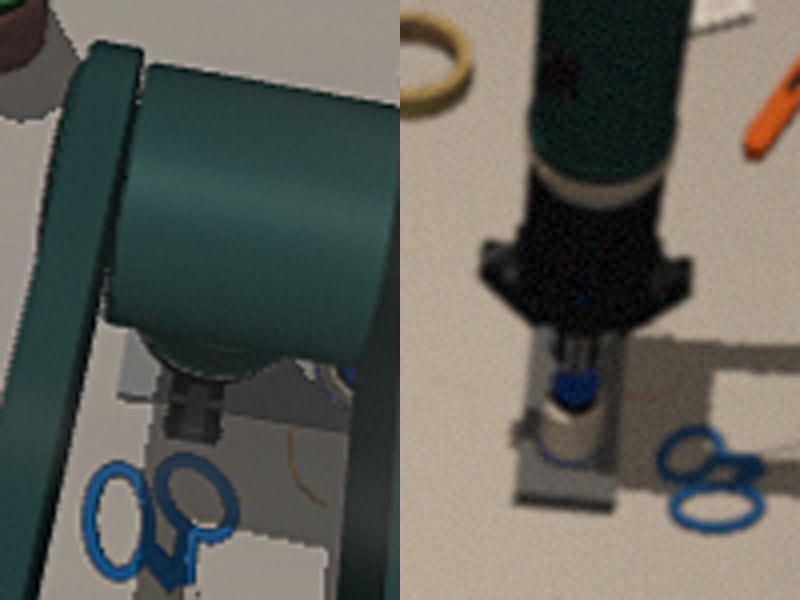

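The side view shows the shut fingers centred over the left button, around (313,172), with a gap below. I'll go down in small steps.

>>> apply_moves(plan=[0, 0, -0.007, 0, 0, 0, 255, 0, 0, -0.013, 0, 0, 0, 255, 0, 0, -0.013, 0, 0, 0, 255, 0, 0, -0.013, 0, 0, 0, 255])

```text
time: 2.95
ee_pos: [517.9, -37.4, 117.1]
ee_rot: [[0.187, 0.982, -0.0], [0.982, -0.187, 0.0], [0.0, -0.0, -1.0]]
ft_force: [0.6, 0.2, 0.0]
finger_gap: -0.1
grip_force: 0.0
```

>>> apply_moves(plan=[0, 0, -0.001, 0, 0, 0, 255, 0, 0, -0.002, 0, 0, 0, 255, 0, 0, -0.002, 0, 0, 0, 255])

```text
time: 3.32
ee_pos: [517.9, -37.4, 115.2]
ee_rot: [[0.187, 0.982, -0.0], [0.982, -0.187, 0.0], [-0.0, -0.0, -1.0]]
ft_force: [0.1, 0.2, -0.1]
finger_gap: 0.0
grip_force: 0.0
```

>>> apply_moves(plan=[0, 0, -0.001, 0, 0, 0, 255, 0, 0, -0.002, 0, 0, 0, 255, 0, 0, -0.002, 0, 0, 0, 255])

```text
time: 3.7
ee_pos: [517.9, -37.4, 113.2]
ee_rot: [[0.187, 0.982, -0.0], [0.982, -0.187, 0.0], [-0.0, -0.0, -1.0]]
ft_force: [0.7, 0.9, -0.6]
finger_gap: 0.3
grip_force: 0.0
```

>>> apply_moves(plan=[0, 0, -0.001, 0, 0, 0, 255, 0, 0, -0.0015, 0, 0, 0, 255, 0, 0, -0.0015, 0, 0, 0, 255])

```text
time: 4.08
ee_pos: [518.0, -37.4, 111.9]
ee_rot: [[0.187, 0.982, 0.0], [0.982, -0.187, -0.0], [-0.0, 0.0, -1.0]]
ft_force: [0.1, 1.4, 1.6]
finger_gap: -0.2
grip_force: 1.0
```

>>> apply_moves(plan=[0, 0, -0.001, 0, 0, 0, 255, 0, 0, -0.0015, 0, 0, 0, 255, 0, 0, -0.0015, 0, 0, 0, 255])

```text
time: 4.45
ee_pos: [518.0, -37.4, 110.3]
ee_rot: [[0.187, 0.982, 0.0], [0.982, -0.187, 0.0], [0.0, 0.0, -1.0]]
ft_force: [-0.0, -0.4, 3.1]
finger_gap: 0.1
grip_force: 1.3
```

>>> apply_moves(plan=[0, 0, -0.001, 0, 0, 0, 255, 0, 0, -0.0015, 0, 0, 0, 255, 0, 0, -0.0015, 0, 0, 0, 255])

```text
time: 4.82
ee_pos: [518.0, -37.4, 108.8]
ee_rot: [[0.187, 0.982, 0.0], [0.982, -0.187, -0.0], [0.0, 0.0, -1.0]]
ft_force: [0.1, 0.4, 3.1]
finger_gap: 0.2
grip_force: 1.5
```

>>> apply_moves(plan=[0, 0, -0.0015, 0, 0, 0, 255, 0, 0, -0.003, 0, 0, 0, 255, 0, 0, -0.003, 0, 0, 0, 255, 0, 0, -0.003, 0, 0, 0, 255, 0, 0, -0.003, 0, 0, 0, 255, 0, 0, -0.003, 0, 0, 0, 255, 0, 0, -0.003, 0, 0, 0, 255])

```text
time: 5.7
ee_pos: [518.0, -37.4, 105.8]
ee_rot: [[0.187, 0.982, -0.0], [0.982, -0.187, 0.0], [0.0, -0.0, -1.0]]
ft_force: [-0.6, 0.6, 4.3]
finger_gap: -0.1
grip_force: 2.1
```

>>> apply_moves(plan=[0, 0, 0, 0, 0, 0, 255, 0, 0, 0, 0, 0, 0, 255])

```text
time: 5.95
ee_pos: [518.0, -37.4, 105.8]
ee_rot: [[0.187, 0.982, 0.0], [0.982, -0.187, -0.0], [-0.0, 0.0, -1.0]]
ft_force: [-0.3, 0.1, 3.8]
finger_gap: -0.0
grip_force: 2.1
```

The left one pushes back with about 4 N at 6.5 mm, so it looks tired. On to the middle one.

>>> apply_moves(plan=[0, 0, 0.012, 0, 0, 0, 255, 0, 0, 0.026, 0, 0, 0, 255, -0.006, -0.03, 0.026, 0, 0, 0, 255, -0.012, -0.062, 0.026, 0, 0, 0, 255, -0.0159, -0.0833, 0.022, 0, 0, 0, 255, -0.0159, -0.0833, 0.012, 0, 0, 0, 255, -0.0159, -0.0833, 0.008, 0, 0, 0, 255, -0.0159, -0.0833, 0.008, 0, 0, 0, 255, -0.0159, -0.0833, 0.008, 0, 0, 0, 255])

```text
time: 7.08
ee_pos: [502.2, -120.1, 113.9]
ee_rot: [[0.186, 0.983, -0.0], [0.983, -0.186, 0.0], [0.0, -0.0, -1.0]]
ft_force: [0.3, 0.3, -0.3]
finger_gap: -0.2
grip_force: 0.0
```

>>> apply_moves(plan=[0, 0, -0.001, 0, 0, 0, 255, 0, 0, -0.002, 0, 0, 0, 255, 0, 0, -0.002, 0, 0, 0, 255])

```text
time: 7.45
ee_pos: [502.0, -120.6, 111.7]
ee_rot: [[0.187, 0.982, -0.0], [0.982, -0.187, 0.0], [0.0, -0.0, -1.0]]
ft_force: [-0.1, -0.2, 0.3]
finger_gap: -0.3
grip_force: 0.0
```

>>> apply_moves(plan=[0, 0, -0.001, 0, 0, 0, 255, 0, 0, -0.0015, 0, 0, 0, 255, 0, 0, -0.0015, 0, 0, 0, 255])

```text
time: 7.82
ee_pos: [502.0, -120.7, 110.2]
ee_rot: [[0.187, 0.982, -0.0], [0.982, -0.187, 0.0], [0.0, -0.0, -1.0]]
ft_force: [0.0, 0.3, -0.1]
finger_gap: 0.1
grip_force: 0.0
```

>>> apply_moves(plan=[0, 0, -0.001, 0, 0, 0, 255, 0, 0, -0.0015, 0, 0, 0, 255, 0, 0, -0.0015, 0, 0, 0, 255])

```text
time: 8.2
ee_pos: [502.2, -120.7, 109.0]
ee_rot: [[0.187, 0.982, 0.0], [0.982, -0.187, -0.0], [-0.0, 0.0, -1.0]]
ft_force: [-0.8, -0.1, 4.7]
finger_gap: -0.1
grip_force: 2.0
```

>>> apply_moves(plan=[0, 0, -0.002, 0, 0, 0, 255, 0, 0, -0.004, 0, 0, 0, 255, 0, 0, -0.006, 0, 0, 0, 255, 0, 0, -0.006, 0, 0, 0, 255, 0, 0, -0.006, 0, 0, 0, 255, 0, 0, -0.006, 0, 0, 0, 255, 0, 0, -0.006, 0, 0, 0, 255, 0, 0, -0.006, 0, 0, 0, 255])

```text
time: 9.2
ee_pos: [502.3, -120.8, 103.4]
ee_rot: [[0.187, 0.982, 0.001], [0.982, -0.187, -0.0], [-0.0, 0.001, -1.0]]
ft_force: [-2.5, 1.0, 10.3]
finger_gap: -0.2
grip_force: 5.0
```

>>> apply_moves(plan=[0, 0, 0, 0, 0, 0, 255, 0, 0, 0, 0, 0, 0, 255])

```text
time: 9.45
ee_pos: [502.3, -120.8, 103.4]
ee_rot: [[0.187, 0.982, 0.001], [0.982, -0.187, -0.0], [-0.0, 0.001, -1.0]]
ft_force: [-1.6, 0.5, 9.9]
finger_gap: -0.7
grip_force: 5.0
```

The middle one is good at about 10 N. On to the right one.

>>> apply_moves(plan=[0, 0, 0.012, 0, 0, 0, 255, 0, 0, 0.026, 0, 0, 0, 255, -0.006, -0.03, 0.026, 0, 0, 0, 255, -0.012, -0.062, 0.026, 0, 0, 0, 255, -0.016, -0.0842, 0.024, 0, 0, 0, 255, -0.016, -0.0842, 0.018, 0, 0, 0, 255, -0.016, -0.0842, 0.016, 0, 0, 0, 255, -0.016, -0.0842, 0.016, 0, 0, 0, 255, -0.016, -0.0842, 0.016, 0, 0, 0, 255])

```text
time: 10.58
ee_pos: [486.1, -204.2, 118.8]
ee_rot: [[0.186, 0.983, -0.0], [0.983, -0.186, 0.0], [0.0, -0.0, -1.0]]
ft_force: [0.2, 0.2, 0.5]
finger_gap: -0.1
grip_force: 0.0
```

>>> apply_moves(plan=[0, 0, -0.001, 0, 0, 0, 255, 0, 0, -0.002, 0, 0, 0, 255, 0, 0, -0.002, 0, 0, 0, 255])

```text
time: 10.95
ee_pos: [486.3, -204.8, 117.1]
ee_rot: [[0.187, 0.982, 0.001], [0.982, -0.187, -0.0], [0.0, 0.001, -1.0]]
ft_force: [-1.5, 1.5, 4.6]
finger_gap: 0.2
grip_force: 2.6
```

>>> apply_moves(plan=[0, 0, -0.001, 0, 0, 0, 255, 0, 0, -0.0015, 0, 0, 0, 255, 0, 0, -0.0015, 0, 0, 0, 255])

```text
time: 11.32
ee_pos: [486.4, -204.9, 115.7]
ee_rot: [[0.187, 0.982, 0.001], [0.982, -0.187, -0.0], [0.0, 0.001, -1.0]]
ft_force: [-0.8, 0.8, 6.5]
finger_gap: -0.1
grip_force: 3.4
```

>>> apply_moves(plan=[0, 0, -0.001, 0, 0, 0, 255, 0, 0, -0.0015, 0, 0, 0, 255, 0, 0, -0.0015, 0, 0, 0, 255])

```text
time: 11.7
ee_pos: [486.4, -204.9, 114.4]
ee_rot: [[0.187, 0.982, 0.001], [0.982, -0.187, -0.0], [0.0, 0.001, -1.0]]
ft_force: [-1.3, 2.4, 7.9]
finger_gap: 0.1
grip_force: 4.1
```

>>> apply_moves(plan=[0, 0, -0.0015, 0, 0, 0, 255, 0, 0, -0.003, 0, 0, 0, 255, 0, 0, -0.003, 0, 0, 0, 255, 0, 0, -0.003, 0, 0, 0, 255, 0, 0, -0.003, 0, 0, 0, 255, 0, 0, -0.003, 0, 0, 0, 255, 0, 0, -0.003, 0, 0, 0, 255])

```text
time: 12.58
ee_pos: [486.6, -205.0, 111.8]
ee_rot: [[0.187, 0.982, 0.001], [0.982, -0.187, -0.0], [-0.0, 0.001, -1.0]]
ft_force: [-0.7, 2.2, 11.5]
finger_gap: 0.0
grip_force: 5.5
```

>>> apply_moves(plan=[0, 0, 0, 0, 0, 0, 255, 0, 0, 0, 0, 0, 0, 255])

```text
time: 12.82
ee_pos: [486.6, -205.0, 111.8]
ee_rot: [[0.187, 0.982, 0.001], [0.982, -0.187, -0.0], [-0.0, 0.001, -1.0]]
ft_force: [-1.4, 2.3, 11.4]
finger_gap: 0.2
grip_force: 5.5
```

The right one is good at about 11 N, so the left one is the tired one. I'll rise, open, and go back over the left cartridge.

>>> apply_moves(plan=[0, 0, 0.02, 0, 0, 0, 255, 0, 0, 0.06, 0, 0, 0, 255, 0.008, 0.042, 0.07, 0, 0, 0, 0, 0.018, 0.095, 0.07, 0, 0, 0, 0, 0.028, 0.148, 0.07, 0, 0, 0, 0, 0.0318, 0.1675, 0.06, 0, 0, 0, 0, 0.0318, 0.1675, 0.03, 0, 0, 0, 0, 0.0318, 0.1675, 0.0, 0, 0, 0, 0, 0.0318, 0.1675, 0.0, 0, 0, 0, 0, 0.0318, 0.1675, 0.0, 0, 0, 0, 0])

```text
time: 14.08
ee_pos: [518.2, -37.6, 111.4]
ee_rot: [[0.187, 0.982, 0.0], [0.982, -0.187, -0.0], [-0.0, 0.0, -1.0]]
ft_force: [0.6, -0.1, 0.8]
finger_gap: 85.5
grip_force: 0.0
```

```bash
python3 - <<'E'
from h import *
from cell import readout,get_image
S=get_image("side");T=get_image("top")
def crop(d,b,k): x0,y0,x1,y1=b;return cv2.resize(d["color"][y0:y1,x0:x1,::-1],None,fx=k,fy=k,interpolation=cv2.INTER_CUBIC)
im=np.hstack([crop(S,(265,110,365,220),5),crop(T,(260,205,320,260),5)[:275].repeat(2,0)]);cv2.imwrite("pics/c3.png",im)
s=readout.state();p=s["ee_pos"];print(p,s["finger_gap"],proj(S,[[p[0],p[1],90],[p[0],p[1],74]]))
E
```

```text
[518.83673074 -37.72147546 111.96613798] 85.65936366656851 [[313.11162483 174.44189537]
 [312.70324989 178.23240948]]
```

View pics/c3.png

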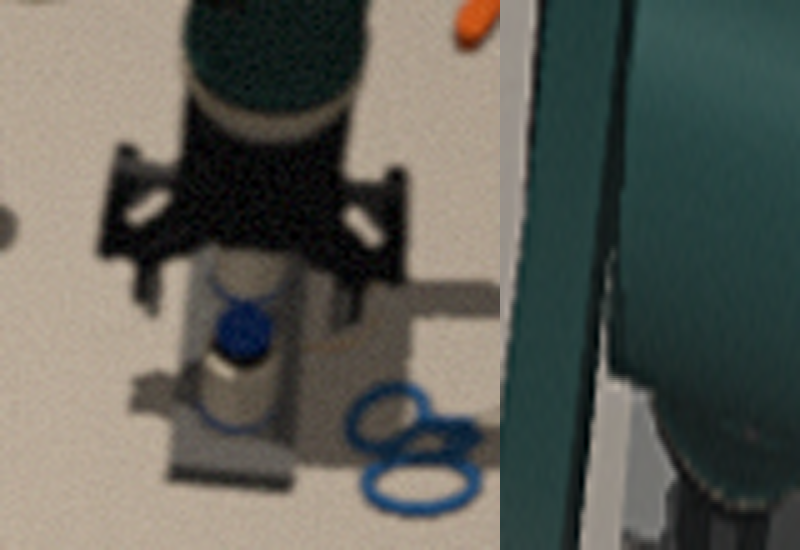

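The side crop shows the button at about (313.6,176), with the open fingers straddling it symmetrically at columns 295 and 335. I'll descend and close.

>>> apply_moves(plan=[0, 0, -0.015, 0, 0, 0, 0, 0, 0, -0.03, 0, 0, 0, 0, 0, 0, -0.042, 0, 0, 0, 0, 0, 0, -0.051, 0, 0, 0, 0, 0, 0, -0.051, 0, 0, 0, 0, 0, 0, -0.051, 0, 0, 0, 0])

```text
time: 14.92
ee_pos: [518.1, -37.4, 59.8]
ee_rot: [[0.187, 0.982, 0.0], [0.982, -0.187, 0.0], [0.0, 0.0, -1.0]]
ft_force: [0.9, 0.3, -0.1]
finger_gap: 85.6
grip_force: 0.0
```

>>> apply_moves(plan=[0, 0, 0, 0, 0, 0, 60, 0, 0, 0, 0, 0, 0, 90, 0, 0, 0, 0, 0, 0, 110, 0, 0, 0, 0, 0, 0, 120, 0, 0, 0, 0, 0, 0, 130, 0, 0, 0, 0, 0, 0, 150, 0, 0, 0, 0, 0, 0, 200, 0, 0, 0, 0, 0, 0, 255, 0, 0, 0, 0, 0, 0, 255])

```text
time: 16.05
ee_pos: [518.0, -37.4, 60.0]
ee_rot: [[0.187, 0.982, 0.0], [0.982, -0.187, -0.0], [0.0, 0.0, -1.0]]
ft_force: [-0.3, 0.4, 5.3]
finger_gap: 38.5
grip_force: 60.4
```

The grip is firm, with a gap of 38.5 mm at 60 N. I'll lift it and carry it over the pan centre, which I estimate at about (550,251).

>>> apply_moves(plan=[0, 0, 0.005, 0, 0, 0, 255, 0, 0, 0.014, 0, 0, 0, 255, 0, 0, 0.03, 0, 0, 0, 255, 0, 0, 0.055, 0, 0, 0, 255, 0.001, 0.01, 0.078, 0, 0, 0, 255, 0.004, 0.035, 0.085, 0, 0, 0, 255, 0.008, 0.075, 0.085, 0, 0, 0, 255, 0.013, 0.12, 0.085, 0, 0, 0, 255, 0.018, 0.165, 0.085, 0, 0, 0, 255, 0.023, 0.21, 0.085, 0, 0, 0, 255, 0.028, 0.25, 0.085, 0, 0, 0, 255, 0.031, 0.277, 0.085, 0, 0, 0, 255, 0.032, 0.2884, 0.085, 0, 0, 0, 255, 0.032, 0.2884, 0.085, 0, 0, 0, 255, 0.032, 0.2884, 0.085, 0, 0, 0, 255])

```text
time: 17.92
ee_pos: [549.6, 249.9, 144.9]
ee_rot: [[0.188, 0.982, -0.001], [0.982, -0.188, -0.001], [-0.001, -0.0, -1.0]]
ft_force: [-0.1, 0.6, -0.7]
finger_gap: 38.5
grip_force: 60.3
```

```bash
python3 - <<'E'
from h import *
from cell import readout,get_image
S=get_image("side");T=get_image("top")
def crop(d,b,k): x0,y0,x1,y1=b;return cv2.resize(d["color"][y0:y1,x0:x1,::-1],None,fx=k,fy=k,interpolation=cv2.INTER_CUBIC)
im=np.hstack([crop(S,(230,100,370,350),2.4),crop(T,(110,170,250,270),2.4).repeat(1,0).copy() if 0 else cv2.resize(crop(T,(110,150,290,300),2.4),(432,600))]);cv2.imwrite("pics/c4.png",im)
s=readout.state();print(s["ee_pos"],s["finger_gap"],s["ft_force"])
E
```

```text
[549.70549629 249.86701864 144.80527034] 38.25006628067685 [-0.37496323 -1.072986   -1.09241905]
```

View pics/c4.png

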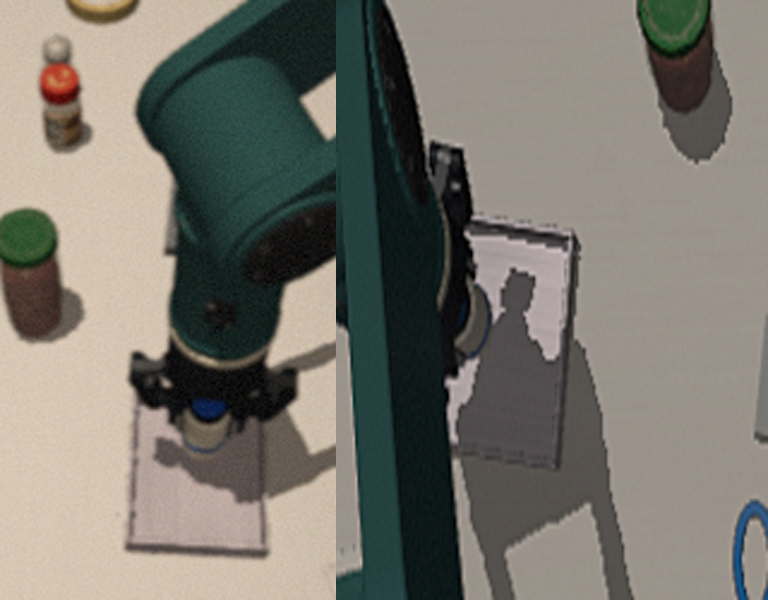

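The cartridge is held upright over the pan: in the crop it sits at about (207,425), and the pan spans (128–266, 395–550). I'll lower it gently.

>>> apply_moves(plan=[0, 0, -0.02, 0, 0, 0, 255, 0, 0, -0.045, 0, 0, 0, 255, 0, 0, -0.065, 0, 0, 0, 255, 0, 0, -0.076, 0, 0, 0, 255, 0, 0, -0.08, 0, 0, 0, 255, 0, 0, -0.082, 0, 0, 0, 255, 0, 0, -0.082, 0, 0, 0, 255, 0, 0, -0.082, 0, 0, 0, 255])

```text
time: 19.02
ee_pos: [550.2, 251.2, 63.3]
ee_rot: [[0.187, 0.982, 0.001], [0.982, -0.187, 0.0], [0.001, 0.001, -1.0]]
ft_force: [0.2, 0.4, -1.1]
finger_gap: 38.2
grip_force: 60.3
```

>>> apply_moves(plan=[0, 0, -0.0005, 0, 0, 0, 255, 0, 0, -0.001, 0, 0, 0, 255, 0, 0, -0.0015, 0, 0, 0, 255, 0, 0, -0.002, 0, 0, 0, 255, 0, 0, -0.002, 0, 0, 0, 255])

```text
time: 19.65
ee_pos: [549.8, 251.0, 60.7]
ee_rot: [[0.187, 0.982, -0.0], [0.982, -0.187, -0.0], [-0.0, -0.0, -1.0]]
ft_force: [0.2, -0.0, -0.8]
finger_gap: 38.3
grip_force: 60.3
```

>>> apply_moves(plan=[0, 0, -0.0003, 0, 0, 0, 255, 0, 0, -0.0007, 0, 0, 0, 255, 0, 0, -0.001, 0, 0, 0, 255, 0, 0, -0.001, 0, 0, 0, 255])

```text
time: 20.15
ee_pos: [549.9, 251.0, 60.1]
ee_rot: [[0.187, 0.982, 0.0], [0.982, -0.187, 0.0], [0.0, 0.0, -1.0]]
ft_force: [-2.3, -0.2, 3.0]
finger_gap: 38.6
grip_force: 60.8
```

Contact at about 3 N. I'll release it and go up.

>>> apply_moves(plan=[0, 0, 0, 0, 0, 0, 120, 0, 0, 0, 0, 0, 0, 100, 0, 0, 0, 0, 0, 0, 60, 0, 0, 0, 0, 0, 0, 50, 0, 0, 0, 0, 0, 0, 50, 0, 0, 0, 0, 0, 0, 50, 0, 0, 0.01, 0, 0, 0, 50, 0, 0, 0.03, 0, 0, 0, 50, 0, 0, 0.06, 0, 0, 0, 50, 0, 0, 0.1, 0, 0, 0, 50, 0, 0, 0.15, 0, 0, 0, 50, -0.04, 0.03, 0.19, 0, 0, 0, 50, -0.08, 0.07, 0.19, 0, 0, 0, 50, -0.12, 0.11, 0.19, 0, 0, 0, 50, -0.16, 0.15, 0.19, 0, 0, 0, 50, -0.2, 0.19, 0.19, 0, 0, 0, 50, -0.24, 0.23, 0.19, 0, 0, 0, 50, -0.24, 0.23, 0.19, 0, 0, 0, 50])

```text
time: 22.4
ee_pos: [306.9, 483.3, 250.5]
ee_rot: [[0.182, 0.983, -0.0], [0.983, -0.182, 0.002], [0.001, -0.001, -1.0]]
ft_force: [0.3, -0.4, 0.4]
finger_gap: 68.8
grip_force: 0.0
```

```bash
python3 - <<'E'
from h import *
from cell import readout,get_image
S=get_image("side");T=get_image("top")
def crop(d,b,k): x0,y0,x1,y1=b;return cv2.resize(d["color"][y0:y1,x0:x1,::-1],None,fx=k,fy=k,interpolation=cv2.INTER_CUBIC)
im=np.hstack([crop(S,(230,100,370,350),2.4),cv2.resize(crop(T,(120,130,420,290),1.5),(450,600 and 240))[np.minimum(np.arange(600),239)]]);cv2.imwrite("pics/c5.png",im)
s=readout.state();print(s["ee_pos"],s["finger_gap"],s["ft_force"])
bt=sorted(blobs(T,(130,195,410,272),(105,120,60),(130,255,255)));print(bt)
E
```

```text
[309.54096568 481.11035029 250.25625921] 68.35921878927964 [-0.19163711 -0.39563948  0.63887132]
[([165.5, 230.2], [29, 29, 14, 14, 154]), ([346.7, 249.7], [210, 48, 14, 14, 155]), ([389.0, 256.2], [253, 55, 14, 14, 113])]
```

View pics/c5.png

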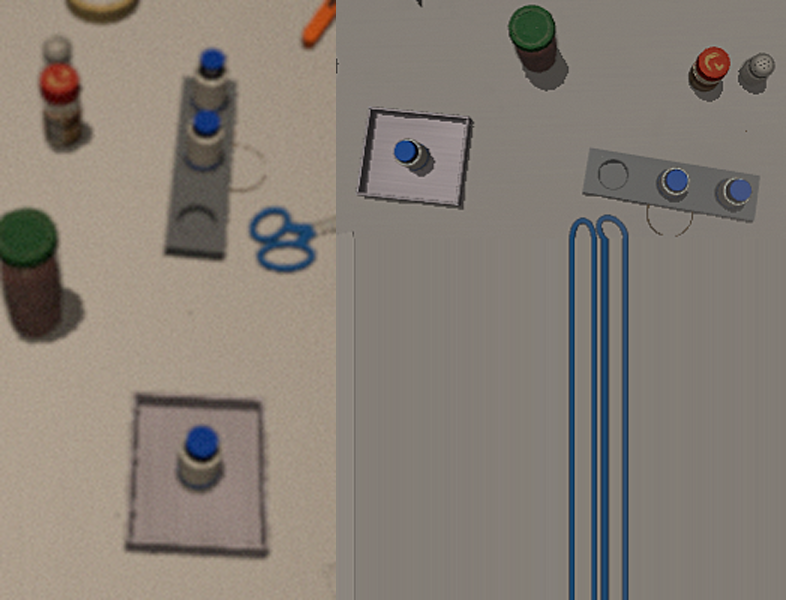

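The cartridge stands upright in the pan, with its button at (165.5,230) in the top view. The two good ones are still seated at (346.7,249.7) and (389,256), unchanged, and the jars are where they were. I'm handing the job in.

```bash
python3 -c "
from cell import arm
print(arm.finish_job())"
```

```text
the job is handed in; nothing more can be done
None
```

I pressed all three buttons from left to right; the left cartridge was tired (about 4 N, against about 10 N for the middle and 11 N for the right), so I stood it upright on the pan floor and let go, left the other two seated, and handed the job in at about 22 s.

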